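Turn a lock round in its cradle, bring it to the front and hold the repair turntable

TASK

The flat cabinet lock on the repair turntable stands in its cradle with its plain back outward: lift it out and put it back fully down in the same cradle the other way round, so that the cover with the four screws faces outward, and turn the turntable until that lock stands at the pointer on the base. Finish with the gripper closed on the hub handle, the lock let go, and keep holding the turntable still there when your program ends, so that I can undo the screws. The padlock and the lock cylinder stay upright in their cradles on the turntable, and the tools on the worktop stay where they lie.

Things in the scene. Friction and masses are not known exactly. Their poses are not given: they have to be found in the camera images.
- turntable_base: Fixed round grey base of the bench turntable, 254 mm across, 14 mm high, standing on the worktop. Origin on the turning axis at the worktop. Its -x axis points to the steel pointer at its rim, which stands on the worker's (robot's) side. It does not move.
- pointer (a point): Tip of the steel pointer on the base's rim, 128 mm from the axis, 30 mm above the worktop; the pointer's post reaches out to 147 mm and up to 30 mm.
- turntable: Revolving wooden deck, 242 mm wide, top 30 mm above the worktop. Origin on the upright turning axis, 16 mm above the worktop. Turns both ways, about 0.03 N m friction, stays where left. Stations 85 mm from the axis: -x the cradle with the cabinet lock, +y and -y a padlock and a lock cylinder (either way), +x a fixed tin. Starts over 0.8 rad off; at the goal its -x points as the base's -x.
- cradle (a point): Where the lock's middle is when fully down in its cradle: 85 mm from the axis, 61 mm above the worktop. Axes as the turntable's (-x outward). The cradle is a bent aluminium channel along y, 15.2 mm wide and 69 mm long inside; floor 32 mm, straight slot up to 42.5 mm, flared lips up to 49 mm above the worktop; the flare widens the mouth about 3 mm each side.
- cradle_mark (a point): Dark line at the deck's rim beside the cradle, 117 mm from the axis, 30 mm above the worktop; it is next to the pointer at the goal.
- hub_handle: Black bar handle fixed on the turntable's hub and turning with it: 60 mm long along the turntable's x, 14 mm thick along its y, 24 mm high, from 84 to 108 mm above the worktop. Origin and axes as the turntable's.
- hub_grip (a point): Middle of the hub handle, on the turning axis, 96 mm above the worktop; axes as the turntable's: grasp across y (14 mm). The steel spindle below it is 22 mm thick; nothing else on the deck comes within 35 mm of the axis.
- lock_center (a point): Middle of the loose flat steel cabinet lock, about 0.26 kg: 12 mm thick (own x), 64 mm wide (y), 58 mm high (z), top edge 90 mm above the worktop. Its -x face is the cover with four screw heads and a brass keyhole plate, +x face plain. A brass bolt sticks 9 mm out of the +y edge. At the start -x looks to the axis; at the end it must look outward. Grasp across the thickness at the upper edge.
- lock_cover (a point): Middle of the cover face of the cabinet lock, 6 mm from its centre along its own -x.
- padlock: Brass padlock, 45 mm wide, 18 mm thick, 70 mm high, standing loose and upright in a side cradle of the turntable; origin at the middle of its underside. Leave it standing there.
- lock_cylinder: Nickel euro lock cylinder, 64 mm long, 17 mm thick, 37 mm high, loose and upright in the other side cradle; origin at the middle of its underside. Leave it there.
- screwdriver_red: Screwdriver with red handle, 201 mm long, 26 mm thick, lying loose left of the turntable. Leave it alone.
- loupe: Black watchmaker's loupe, 33 mm across, 30 mm high, standing loose left of the turntable. Leave it alone.
- tweezers: Steel tweezers, 121 mm long, 7 mm high, lying loose right of the turntable. Leave them alone.
Mind the look-alikes: they are no part of the job. Leave any red look-alike of the lock_cylinder alone.

How it is judged:
At the end, for the whole second after the job is handed in: Lock fully down in its cradle (2.5 mm in height, 6 mm along the slot), screwed cover outward; cradle line within 11 mm (5 degrees) of the pointer; fingers grip the hub handle with over 2 N, not the lock; turntable still; padlock and lock cylinder upright in their cradles (x of lock_cover in the frame of turntable between -0.0955 and -0.0875 m and y of lock_center in the frame of turntable between -0.006 and 0.006 m and z of lock_center in the frame of turntable between 0.0425 and 0.0475 m and angle between lock_center's own z axis and vertical below 0.12 rad and y of cradle_mark in the frame of turntable_base between -0.011 and 0.011 m and x of cradle_mark in the frame of turntable_base below -0.1 m and contact force between the fingers and hub_handle above 2 N and contact force between the fingers and cabinet_lock below 0.3 N and angular speed of turntable below 0.05 rad/s and linear speed of cabinet_lock below 0.02 m/s and angle between each of padlock, lock_cylinder's own z axis and vertical below 0.6 rad and horizontal distance between each of padlock, lock_cylinder and turntable below 0.1 m and height (world z) of padlock between 0.028 and 0.036 m and height (world z) of lock_cylinder between 0.028 and 0.036 m); the arm keeps its last pose, push and grip.
It fails at once if the padlock or the lock cylinder is tipped over or taken out of its cradle (angle between any of padlock, lock_cylinder's own z axis and vertical above 0.8 rad or horizontal distance between any of padlock, lock_cylinder and turntable above 0.115 m or height (world z) of any of padlock, lock_cylinder above 0.06 m).
It fails at once if a tool on the worktop is pushed away by more than 25 mm (distance of any of screwdriver_red, loupe, tweezers from where it was at the start of the episode above 0.025 m).
It also fails if it takes over 72 s, if anything falls off the work surface, if the arm or the gripper's body presses on something with over 40 N, if the wrist force passes 120 N, or if a joint passes its speed limit or range.

ROBOT

A 6-joint arm with a two-finger parallel gripper is mounted at the origin on a cart in front of the work surface, level with it; the furniture and walls round the work are solid. World frame = base frame: x ahead of the robot, y to its left, z up, the work surface at z = 0. Lengths are in m, angles in rad, forces in N, time in s.
With the tool pointing down it reaches from about 0.375 to 0.9 m from the base axis. Payload 3.1 kg.
Tool frame: the origin (TCP) lies midway between the tips of the shut fingers; the grasp point (between the pads) lies 19 mm behind it; z points along the fingers, x is the direction in which the jaws open and shut, and the axes are right-handed (so a half turn about z gives the same grasp; the last joint's range is limited). The gripper opens to 87 mm and grips with 3 to 60 N. Pads are 19 mm wide; open, the fingers measure 117 mm over their backs; the gripper's body (75 mm by 190 mm) begins 51 mm behind the grasp point.
Start: joints at [1.141, 0.527, 1.433, -0, 1.181, -0.178], TCP at [0.155, 0.605, 0.223] pointing down, gripper open.
Joint ranges: [-3.08, 3.08], [-0.75, 2.2], [0.22, 2.44], [-1.43, 4.57], [0, 2.65], [-2.85, 2.85]. Speed limits (rad/s): [2.79, 2.79, 3.14, 3.14, 3.14, 3.14].

INTERFACE

Orientations are given as a unit quaternion [x, y, z, w].
In Python, from rig import * gives the robot as it stands.
- The arm moves only by the tool drive_tool, never from a script. Its argument "plan" is a list of rows, each an object with "offset": the shift along the tool's x, y, z in cm, a list of three; "delta_rot": the turn, a rotation vector about the tool's x, y, z in degrees, a list of three; "jaw": the finger opening in cm, from 0 to 8.7. In form: [{"offset": [dx, dy, dz], "delta_rot": [wx, wy, wz], "jaw": jaw}, ...]. A call has exactly 8 rows; each row is the pose to reach, as a shift and turn from the pose commanded when the call began, along the tool's axes at that moment; what a row does not reach only later rows make up. A row lasts 1/12 s, in which the tool goes at most 41.7 mm and 7.16 degrees, less where a joint would pass 70% of its speed; a pose out of reach is approached as far as the arm can. A call with a gripper value outside its range is refused whole. The fingers move at their own pace and stop on an object; "squeeze" is the grip in N (left out, the last holds). Time passes only in rows, so rows that repeat a pose let the fingers close, or fill a call up. It gives the time, the measured TCP pose, the force and the opening at its end, in the units of the state.
- get_obs(): the state, without advancing time (a new reading comes with each control period).
- camera(name): name is "side" or "top"; returns the picture (480x640x3 uint8, red, green, blue); there is no depth.
- calibration(name): a dict with "K" (3x3 intrinsics, pixels), "distortion" ([k1, k2, p1, p2, k3] as OpenCV has them; the pictures are not rectified), "pose" (4x4, takes a point from camera to world coordinates). Camera axes: x right, y down, z forward; pixel columns grow to the right and rows downward; lengths in m; the calibration is good to about 2 mm. A picture is of the moment at which its call begins. calibration takes no time and is no camera call.
- hand_in(): hands the job in, once; it reports no verdict.
The state is a dict: "time": time; "q": joint angles; "joint_velocities": joint speeds; "joint_torque": joint torques, N m; "position": TCP position; "tool_rot": TCP orientation; "ft_force": force on the tool from outside, world axes, zero at the start; "moment": the same for the moment, N m; "grip_width": finger opening in m.
Only numpy, scipy, OpenCV 4.12 (cv2) and the standard library are available. Lean on these libraries where they do the work, as an engineer would, in place of code of your own. Each camera call takes 0.05 s, during which the arm holds its last target.

## Working session

There is one attempt and no reset: what is moved stays moved. The work goes in short steps, Python scripts to look and compute and a tool call to move; the robot and the scene stay as the last step left them, time stands still between calls to the robot, and variables do not carry over. Pictures are saved under pics/ and viewed, and the job is handed in when it is done.

Besides the shell and the picture viewer there is one more tool, called after "Call:" as name(argument=value, ...) on one line, values as JSON. drive_tool: Moves the arm, as the interface text tells. Its arguments: {"type":"object","properties":{"plan":{"type":"array","items":{"type":"object","properties":{"offset":{"type":"array","items":{"type":"number"}},"delta_rot":{"type":"array","items":{"type":"number"}},"jaw":{"type":"number"}}}},"squeeze":{"type":"number"}},"required":["plan"]}

```bash
ls; mkdir -p pics; python3 - <<'E'
from rig import *
import cv2
print(get_obs())
for n in ("side","top"):
    c=calibration(n); print(n,c)
    cv2.imwrite(f"pics/{n}0.png",camera(n)[:,:,::-1])
E
```

```text
pics
{'time': 0.0, 'q': array([ 1.14150428e+00,  5.28464456e-01,  1.43389230e+00, -2.24002234e-05,
        1.18138663e+00, -1.78474821e-01]), 'joint_velocities': array([-1.42369789e-03,  1.49769773e-03,  2.35163490e-04, -1.50437128e-03,
       -5.04571728e-05, -7.69014639e-04]), 'joint_torque': array([-1.84423741e-03, -4.40039241e+01, -1.76590419e+01,  6.30018348e-02,
        5.80154860e-02, -1.72903806e-04]), 'position': array([0.15477751, 0.60478213, 0.22157586]), 'tool_rot': array([ 7.89995566e-01,  6.13111612e-01, -9.48294971e-04,  5.07205573e-04]), 'ft_force': array([0.01831684, 0.66197951, 0.18053426]), 'moment': array([-0.00296802, -0.02956042, -0.01203278]), 'grip_width': 0.08685121279425947}
side {'K': array([[440.34109148,   0.        , 320.68339409],
       [  0.        , 440.34109148, 234.41462116],
       [  0.        ,   0.        ,   1.        ]]), 'distortion': array([-0.10375869,  0.        ,  0.        ,  0.        ,  0.        ]), 'pose': array([[ 0.85927892, -0.28166235,  0.42697314,  0.09924665],
       [-0.5109394 , -0.51196237,  0.69053274, -0.6884048 ],
       [ 0.02409711, -0.81151762, -0.58383086,  0.60820526],
       [ 0.        ,  0.        ,  0.        ,  1.        ]])}
top {'K': array([[453.80564245,   0.        , 316.31975234],
       [  0.        , 453.80564245, 239.3575428 ],
       [  0.        ,   0.        ,   1.        ]]), 'distortion': array([-0.01493356,  0.        ,  0.        ,  0.        ,  0.        ]), 'pose': array([[ 0.0288492 , -0.98595071,  0.16452634,  0.336052  ],
       [-0.9994929 , -0.03067253, -0.00855202, -0.03538441],
       [ 0.01347831, -0.16419619, -0.98633561,  1.15366423],
       [ 0.        ,  0.        ,  0.        ,  1.        ]])}
```

View pics/side0.png

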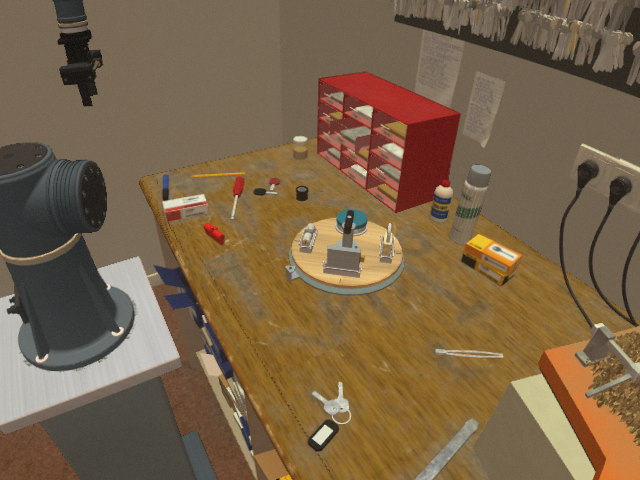

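View pics/top0.png

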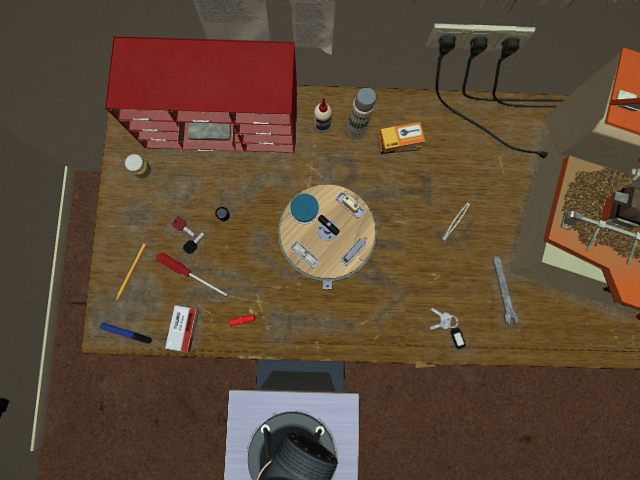

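```bash
python3 - <<'E'
import cv2
a=cv2.imread("pics/top0.png")[170:300,260:400]; cv2.imwrite("pics/top0z.png",cv2.resize(a,None,fx=4.6,fy=4.6,interpolation=cv2.INTER_CUBIC)[:600])
a=cv2.imread("pics/side0.png")[195:300,275:415]; cv2.imwrite("pics/side0z.png",cv2.resize(a,None,fx=5.5,fy=5.5,interpolation=cv2.INTER_CUBIC))
E
```

```text
(no output)
```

View pics/top0z.png

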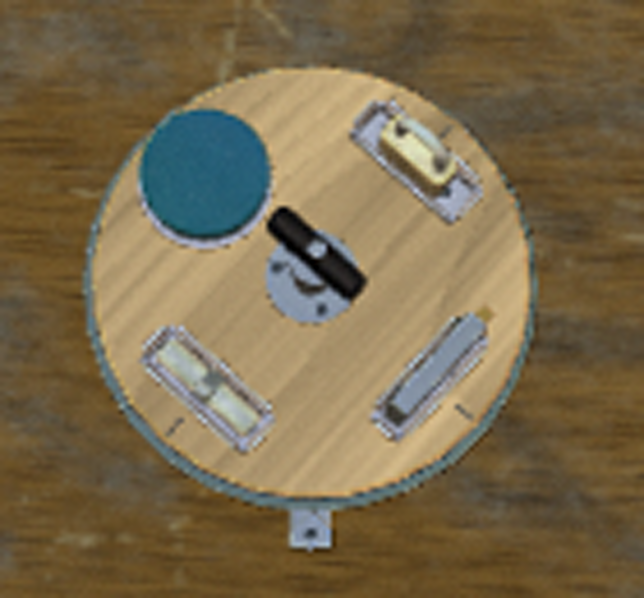

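View pics/side0z.png

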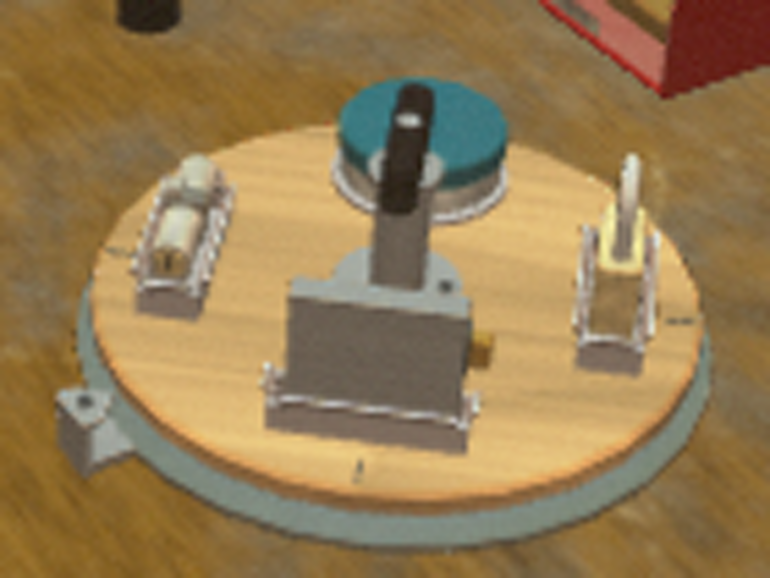

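```bash
cat > h.py <<'E'
from rig import *
import cv2, numpy as np
def ray(n,uv):
    c=calibration(n); p=cv2.undistortPoints(np.asarray(uv,float).reshape(-1,1,2),c["K"],c["distortion"]).reshape(-1,2)
    d=np.c_[p,np.ones(len(p))]@c["pose"][:3,:3].T
    return c["pose"][:3,3],d/np.linalg.norm(d,axis=1)[:,None]
def plane(n,uv,z):
    o,d=ray(n,uv); return o+d*((z-o[2])/d[:,2])[:,None]
def tri(us,ut):
    o1,d1=ray("side",us);o2,d2=ray("top",ut);d1=d1[0];d2=d2[0]
    s=np.linalg.lstsq(np.c_[d1,-d2],o2-o1,rcond=None)[0]
    a=o1+s[0]*d1;b=o2+s[1]*d2
    return (a+b)/2,np.linalg.norm(a-b)
def proj(n,P):
    c=calibration(n);T=np.linalg.inv(c["pose"])
    return cv2.projectPoints(np.asarray(P,float).reshape(-1,3),cv2.Rodrigues(T[:3,:3])[0],T[:3,3],c["K"],c["distortion"])[0].reshape(-1,2)
def circ(P):
    A=np.c_[2*P[:,:2],np.ones(len(P))];b=(P[:,:2]**2).sum(1)
    s=np.linalg.lstsq(A,b,rcond=None)[0];return s[:2],np.sqrt(s[2]+s[:2]@s[:2])
E
python3 - <<'E'
from h import *
Zt=lambda x,y:(( x+.5)/4.6+260-.5,(y+.5)/4.6+170-.5)
Zs=lambda x,y:((x+.5)/5.5+275-.5,(y+.5)/5.5+195-.5)
# deck mask circle
for n,roi in (("top",(170,300,260,400)),("side",(195,300,275,415))):
    im=cv2.imread(f"pics/{n}0.png");h=cv2.cvtColor(im,cv2.COLOR_BGR2HSV)
    m=np.zeros(im.shape[:2],np.uint8);y0,y1,x0,x1=roi
    c=im.astype(int)
    mm=((c[:,:,1]>125)&(c[:,:,2]>150)).astype(np.uint8)
    m[y0:y1,x0:x1]=mm[y0:y1,x0:x1]
    cs,_=cv2.findContours(m,cv2.RETR_EXTERNAL,cv2.CHAIN_APPROX_NONE)
    cc=cv2.convexHull(max(cs,key=cv2.contourArea))[:,0]
    # dense hull contour
    k=np.zeros_like(m);cv2.fillPoly(k,[cc],1)
    cc=max(cv2.findContours(k,0,cv2.CHAIN_APPROX_NONE)[0],key=len)[:,0].astype(float)
    P=plane(n,cc,.03);c0,r=circ(P)
    for _ in range(5):
        e=abs(np.hypot(*(P[:,:2]-c0).T)-r);c0,r=circ(P[e<np.percentile(e,80)])
    print(n,c0,r,e.mean())
    # handle dark
    dk=(im.max(2)<60).astype(np.uint8)
    d=np.zeros_like(m);d[y0:y1,x0:x1]=dk[y0:y1,x0:x1]
    N,l,st,ce=cv2.connectedComponentsWithStats(d)
    for i in range(1,N):
        if st[i,4]>8: print(st[i],ce[i])
marks=dict(lock=((465,411),(360,470)),pad=((447,131),(680,320)),cyl=((175,426),(120,252)))
for k,(t,s) in marks.items():
    t,s=Zt(*t),Zs(*s);print(k,plane("top",[t],.03)[0],plane("side",[s],.03)[0],tri([s],[t]))
print("tophandle silver", tri([Zs(410,120)],[Zt(318,249)]))
print("pointer tip", plane("top",[Zt(311,508)],.03))
print("lock top edge ends", tri([Zs(290,290)],[Zt(397,414)]),tri([Zs(469,308)],[Zt(478,322)]))
print("cradle ends outer side lower-right",plane("top",[Zt(375,418),Zt(398,438)],.049))
E
```

```text
top [ 0.54793422 -0.07188567] 0.11899835772432496 0.0006871218804551126
[318 215  21  20 141] [328.16312057 224.73758865]
side [ 0.54612449 -0.07387027] 0.11993182845382282 0.0029370014553359524
[297 195  10   6  55] [301.54545455 197.27272727]
[344 210  10  24 130] [348.55384615 222.57692308]
lock [ 0.47735447 -0.1572864   0.03      ] [ 0.47685373 -0.15533178  0.03      ] (array([ 0.47658504, -0.15682604,  0.03140409]), np.float64(0.0013191389812692734))
pad [ 0.63345739 -0.14529773  0.03      ] [ 0.63363486 -0.14289394  0.03      ] (array([ 0.63247411, -0.14481667,  0.0318842 ]), np.float64(0.001095388318893445))
cyl [ 4.64400406e-01 -3.58707558e-04  3.00000000e-02] [0.46365187 0.00183729 0.03      ] (array([ 4.63516300e-01, -8.83688058e-05,  3.14193623e-02]), np.float64(0.0015684558429835934))
tophandle silver (array([ 0.54807086, -0.07240357,  0.10963318]), np.float64(0.00040287845685920104))
pointer tip [[ 0.42230002 -0.07502863  0.03      ]]
lock top edge ends (array([ 0.46811218, -0.11633588,  0.0882291 ]), np.float64(0.0015443993465603673)) (array([ 0.51690308, -0.15722696,  0.08961927]), np.float64(0.0010657187530871534))
cradle ends outer side lower-right [[ 0.46975035 -0.10726317  0.049     ]
 [ 0.45941814 -0.11972029  0.049     ]]
```

```bash
cat >> h.py <<'E'
from scipy.spatial.transform import Rotation as R
def go(P,psi,o=None):
    "cm / deg in tool axes from measured pose to TCP P, tool x yaw psi (deg), pointing down"
    o=o or get_obs(); r=R.from_quat(o["tool_rot"])
    f=np.radians(psi)/2
    t=R.from_quat([np.cos(f),np.sin(f),0,0])
    print("t",o["time"],"pos",o["position"].round(4),"F",o["ft_force"].round(1),"w",round(o["grip_width"],4),"yaw",np.degrees(np.arctan2(*r.as_matrix()[[1,0],0])).round(2),"q6",o["q"][5].round(2))
    print("offset cm",(r.inv().apply(np.asarray(P)-o["position"])*100).round(2),"rot",np.degrees((r.inv()*t).as_rotvec()).round(2))
E
python3 - <<'E'
from h import *
go([.42,.30,.22],60);go([.4928,-.1369,.16],49.5)
E
```

```text
t 0.1 pos [0.1548 0.6048 0.2217] F [ 0.  -0.   0.2] w 0.0871 yaw 75.63 q6 -0.18
offset cm [-22.95  33.25   0.2 ] rot [-0.    0.11 15.63]
t 0.1 pos [0.1548 0.6048 0.2217] F [ 0.  -0.   0.2] w 0.0871 yaw 75.63 q6 -0.18
offset cm [-63.45  51.15   6.27] rot [1.000e-02 1.100e-01 2.613e+01]
```

Call:
drive_tool(plan=[{"offset":[-1.5,2,0],"delta_rot":[0,0,1],"jaw":5},{"offset":[-4,5.5,0],"delta_rot":[0,0,3],"jaw":5},{"offset":[-6.3,8.8,0],"delta_rot":[0,0,5],"jaw":5},{"offset":[-8.5,12,0],"delta_rot":[0,0,7],"jaw":5},{"offset":[-10.8,15.3,0],"delta_rot":[0,0,9],"jaw":5},{"offset":[-13,18.5,0],"delta_rot":[0,0,11],"jaw":5},{"offset":[-15.3,21.8,0],"delta_rot":[0,0,13],"jaw":5},{"offset":[-17.3,24.5,0],"delta_rot":[0,0,15],"jaw":5}])

```text
time: 0.77
position: [0.3507, 0.3749, 0.2223]
tool_rot: [0.864, 0.504, -0.0, 0.0]
ft_force: [0.8, -0.2, 0.4]
grip_width: 0.0511
```

```bash
python3 - <<'E'
from h import *
go([.46,.1,.20],50);go([.4928,-.1369,.16],49.5)
E
```

```text
t 0.7667 pos [0.3507 0.3749 0.2223] F [ 0.8 -0.2  0.4] w 0.0511 yaw 60.5 q6 -0.45
offset cm [-18.55  23.05   2.25] rot [ 0.02  0.03 10.5 ]
t 0.7667 pos [0.3507 0.3749 0.2223] F [ 0.8 -0.2  0.4] w 0.0511 yaw 60.5 q6 -0.45
offset cm [-37.55  37.57   6.27] rot [ 0.02  0.03 11.  ]
```

Call:
drive_tool(plan=[{"offset":[-2.3,2.9,0.2],"delta_rot":[0,0,1],"jaw":4},{"offset":[-4.6,5.8,0.5],"delta_rot":[0,0,2],"jaw":4},{"offset":[-6.9,8.6,0.8],"delta_rot":[0,0,4],"jaw":4},{"offset":[-9.3,11.5,1],"delta_rot":[0,0,5],"jaw":4},{"offset":[-11.6,14.4,1.2],"delta_rot":[0,0,7],"jaw":4},{"offset":[-13.9,17.3,1.5],"delta_rot":[0,0,8],"jaw":4},{"offset":[-16.2,20.1,1.8],"delta_rot":[0,0,10],"jaw":4},{"offset":[-18.5,23,2],"delta_rot":[0,0,11],"jaw":4}])

```text
time: 1.43
position: [0.459, 0.1013, 0.2021]
tool_rot: [0.908, 0.419, -0.0, -0.0]
ft_force: [0.4, 0.0, -0.3]
grip_width: 0.0399
```

```bash
python3 - <<'E'
from h import *
go([.4928,-.1369,.14],49.5)
E
```

```text
t 1.4333 pos [0.459  0.1013 0.2021] F [ 0.4  0.  -0.3] w 0.0399 yaw 49.54 q6 -0.89
offset cm [-15.93  18.04   6.21] rot [-0.05  0.03  0.04]
```

Call:
drive_tool(plan=[{"offset":[-2.3,2.6,0.6],"delta_rot":[0,0,0],"jaw":4},{"offset":[-4.6,5.2,1.5],"delta_rot":[0,0,0],"jaw":4},{"offset":[-6.9,7.8,2.5],"delta_rot":[0,0,0],"jaw":4},{"offset":[-9.2,10.4,3.5],"delta_rot":[0,0,0],"jaw":4},{"offset":[-11.5,13,4.5],"delta_rot":[0,0,0],"jaw":4},{"offset":[-13.5,15.3,5.3],"delta_rot":[0,0,0],"jaw":4},{"offset":[-15.2,17.2,6],"delta_rot":[0,0,0],"jaw":4},{"offset":[-15.9,18,6.2],"delta_rot":[0,0,0],"jaw":4}])

```text
time: 2.1
position: [0.4937, -0.1381, 0.1394]
tool_rot: [0.908, 0.418, -0.0, 0.0]
ft_force: [0.5, 1.5, -0.1]
grip_width: 0.0403
```

```bash
python3 - <<'E'
from h import *
go([.4928,-.1369,.06],49.5)
for n,(y0,y1,x0,x1),f in (("top",(170,300,260,400),4.6),("side",(165,300,255,415),4.4)):
    a=camera(n)[:,:,::-1][y0:y1,x0:x1]; cv2.imwrite(f"pics/{n}1z.png",cv2.resize(a,None,fx=f,fy=f,interpolation=cv2.INTER_CUBIC))
E
```

```text
t 2.1 pos [ 0.4937 -0.1381  0.1394] F [ 0.5  1.5 -0.1] w 0.0403 yaw 49.45 q6 -1.35
offset cm [ 0.03 -0.14  7.94] rot [ 0.01  0.04 -0.05]
```

View pics/side1z.png

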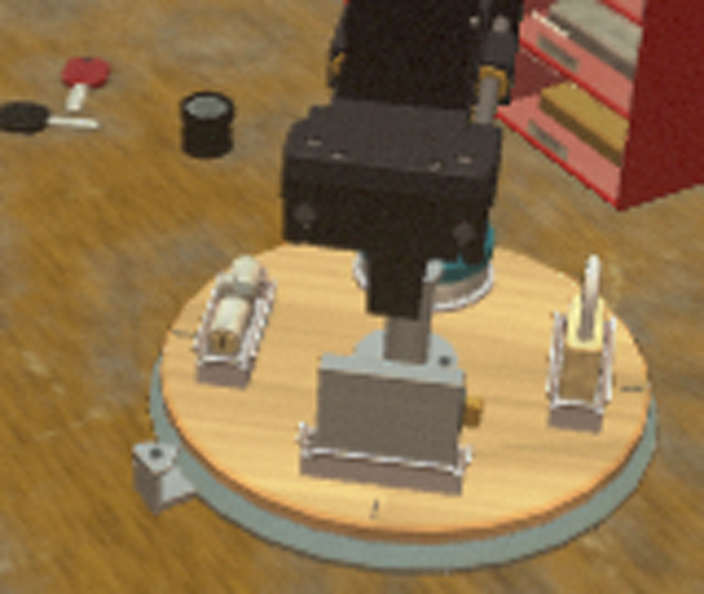

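View pics/top1z.png

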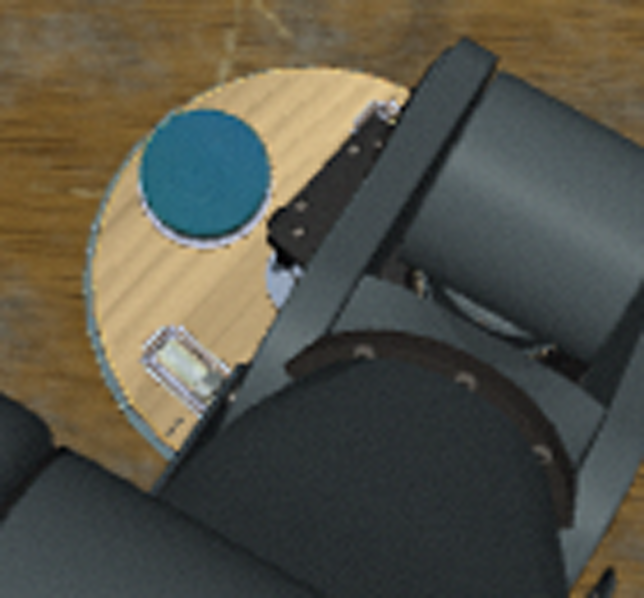

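Call:
drive_tool(plan=[{"offset":[0,-0.1,1],"delta_rot":[0,0,0],"jaw":4},{"offset":[0,-0.1,2.2],"delta_rot":[0,0,0],"jaw":4},{"offset":[0,-0.1,3.5],"delta_rot":[0,0,0],"jaw":4},{"offset":[0,-0.1,4.8],"delta_rot":[0,0,0],"jaw":4},{"offset":[0,-0.1,6.2],"delta_rot":[0,0,0],"jaw":4},{"offset":[0,-0.1,7.3],"delta_rot":[0,0,0],"jaw":4},{"offset":[0,-0.1,8],"delta_rot":[0,0,0],"jaw":4},{"offset":[0,-0.1,8],"delta_rot":[0,0,0],"jaw":4}])

```text
time: 2.87
position: [0.4915, -0.132, 0.0597]
tool_rot: [0.907, 0.42, -0.001, -0.001]
ft_force: [1.0, 0.2, -0.4]
grip_width: 0.0401
```

```bash
python3 - <<'E'
from h import *
go([.4928,-.1369,.059],49.5)
n,(y0,y1,x0,x1),f=("side",(165,300,255,415),4.4)
a=camera(n)[:,:,::-1][y0:y1,x0:x1]; cv2.imwrite(f"pics/{n}2z.png",cv2.resize(a,None,fx=f,fy=f,interpolation=cv2.INTER_CUBIC))
E
```

```text
t 2.8667 pos [ 0.4915 -0.132   0.0597] F [ 1.   0.2 -0.4] w 0.0401 yaw 49.72 q6 -1.35
offset cm [-0.29  0.42  0.07] rot [-0.19  0.03  0.22]
```

View pics/side2z.png

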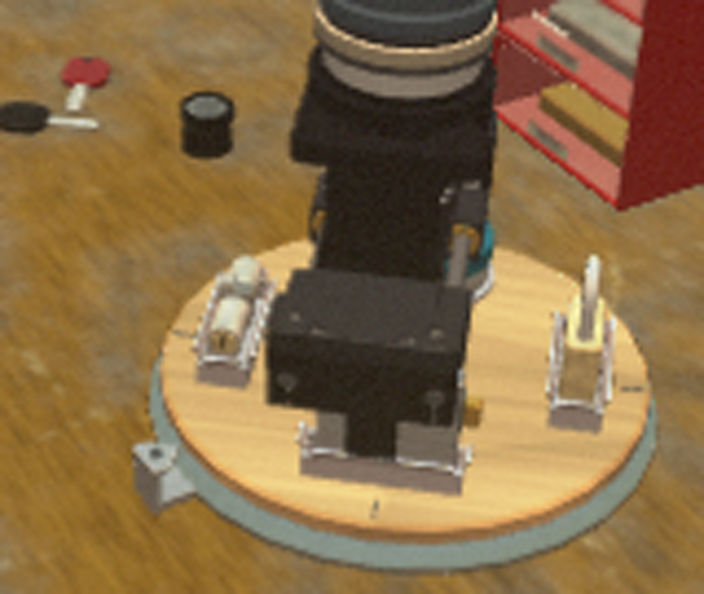

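Call:
drive_tool(plan=[{"offset":[-0.1,0.15,0],"delta_rot":[0,0,0],"jaw":4},{"offset":[-0.3,0.42,0.1],"delta_rot":[-0.2,0,-0.2],"jaw":4},{"offset":[-0.3,0.42,0.1],"delta_rot":[-0.2,0,-0.2],"jaw":4},{"offset":[-0.3,0.42,0.1],"delta_rot":[-0.2,0,-0.2],"jaw":4},{"offset":[-0.3,0.42,0.1],"delta_rot":[-0.2,0,-0.2],"jaw":4},{"offset":[-0.3,0.42,0.1],"delta_rot":[-0.2,0,-0.2],"jaw":4},{"offset":[-0.3,0.42,0.1],"delta_rot":[-0.2,0,-0.2],"jaw":4},{"offset":[-0.3,0.42,0.1],"delta_rot":[-0.2,0,-0.2],"jaw":4}], squeeze=25)

```text
time: 3.58
position: [0.4938, -0.1391, 0.0596]
tool_rot: [0.907, 0.421, 0.001, 0.002]
ft_force: [-0.3, -0.7, -1.1]
grip_width: 0.0402
```

```bash
python3 - <<'E'
from h import *
go([.4928,-.1369,.059],49.5)
n,(y0,y1,x0,x1),f=("side",(165,300,255,415),4.4)
a=camera(n)[:,:,::-1][y0:y1,x0:x1]; cv2.imwrite(f"pics/{n}3z.png",cv2.resize(a,None,fx=f,fy=f,interpolation=cv2.INTER_CUBIC))
# predicted finger centre & lock ends at height .07
d=np.array([np.cos(np.radians(-40.5)),np.sin(np.radians(-40.5)),0])
o=get_obs()["position"]
for P in ([.4928,-.1369,.088]+.032*d,[.4928,-.1369,.088]-.032*d,o):
    print(((proj("side",P)-[255,165]+.5)*4.4).round(1))
E
```

```text
t 3.5833 pos [ 0.4938 -0.1391  0.0596] F [-0.3 -0.7 -1.1] w 0.0402 yaw 49.83 q6 -1.36
offset cm [ 0.1  -0.22  0.06] rot [ 0.2  -0.    0.33]
[[463.1 382.3]]
[[319.1 364.6]]
[[391.8 425.6]]
```

View pics/side3z.png

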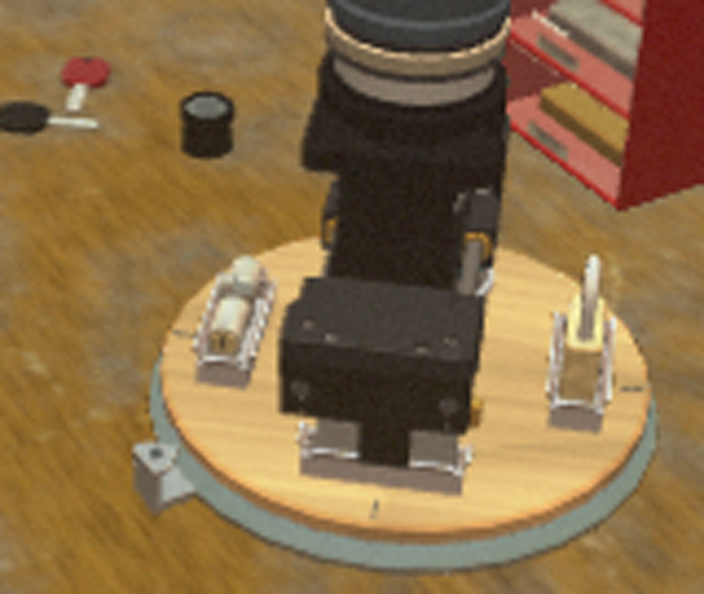

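Call:
drive_tool(plan=[{"offset":[0,0,0],"delta_rot":[0,0,0],"jaw":3},{"offset":[0,0,0],"delta_rot":[0,0,0],"jaw":3},{"offset":[0,0,0],"delta_rot":[0,0,0],"jaw":3},{"offset":[0,0,0],"delta_rot":[0,0,0],"jaw":3},{"offset":[0,0,0],"delta_rot":[0,0,0],"jaw":3},{"offset":[0,0,0],"delta_rot":[0,0,0],"jaw":3},{"offset":[0,0,0],"delta_rot":[0,0,0],"jaw":3},{"offset":[0,0,0],"delta_rot":[0,0,0],"jaw":3}])

```text
time: 4.3
position: [0.4938, -0.1391, 0.0595]
tool_rot: [0.907, 0.421, 0.001, 0.002]
ft_force: [0.7, 0.2, -0.4]
grip_width: 0.03
```

```bash
python3 - <<'E'
from h import *
go([.4928,-.1369,.059],49.5); print(get_obs()["joint_velocities"].round(3))
for i in range(4): camera("side");go([.4928,-.1369,.059],49.5)
E
```

```text
t 4.3 pos [ 0.4938 -0.1391  0.0595] F [ 0.7  0.2 -0.4] w 0.03 yaw 49.83 q6 -1.36
offset cm [ 0.1  -0.22  0.05] rot [0.2  0.   0.33]
[ 0.    -0.001  0.001  0.001  0.    -0.   ]
t 4.35 pos [ 0.4938 -0.1391  0.0596] F [-0.2 -0.5 -1.2] w 0.0304 yaw 49.83 q6 -1.36
offset cm [ 0.1  -0.22  0.05] rot [0.2  0.   0.33]
t 4.4 pos [ 0.4938 -0.1391  0.0596] F [-0.2  0.1 -0.5] w 0.0303 yaw 49.83 q6 -1.36
offset cm [ 0.1  -0.22  0.06] rot [0.2  0.   0.33]
t 4.45 pos [ 0.4938 -0.1391  0.0595] F [ 0.4 -0.3 -0.4] w 0.0299 yaw 49.83 q6 -1.36
offset cm [ 0.1  -0.22  0.05] rot [0.2  0.   0.33]
t 4.5 pos [ 0.4938 -0.1391  0.0596] F [ 0.5 -0.3 -0.3] w 0.0301 yaw 49.83 q6 -1.36
offset cm [ 0.1  -0.22  0.06] rot [0.2  0.   0.33]
```

Call:
drive_tool(plan=[{"offset":[0.1,-0.2,0],"delta_rot":[0.2,0,0.3],"jaw":3},{"offset":[0.1,-0.2,0],"delta_rot":[0.2,0,0.3],"jaw":3},{"offset":[0.1,-0.2,0],"delta_rot":[0.2,0,0.3],"jaw":3},{"offset":[0.1,-0.2,0],"delta_rot":[0.2,0,0.3],"jaw":3},{"offset":[0.1,-0.2,0],"delta_rot":[0.2,0,0.3],"jaw":3},{"offset":[0.1,-0.2,0],"delta_rot":[0.2,0,0.3],"jaw":3},{"offset":[0.1,-0.2,0],"delta_rot":[0.2,0,0.3],"jaw":3},{"offset":[0.1,-0.2,0],"delta_rot":[0.2,0,0.3],"jaw":3}])

```text
time: 5.17
position: [0.493, -0.137, 0.0595]
tool_rot: [0.908, 0.419, 0.0, 0.0]
ft_force: [-0.4, 0.2, 0.2]
grip_width: 0.0303
```

```bash
python3 - <<'E'
from h import *
go([.4928,-.1369,.059],49.5)
E
```

```text
t 5.1667 pos [ 0.493  -0.137   0.0595] F [-0.4  0.2  0.2] w 0.0303 yaw 49.53 q6 -1.35
offset cm [-0.   -0.02  0.05] rot [ 0.   -0.    0.03]
```

Call:
drive_tool(plan=[{"offset":[0,0,0],"delta_rot":[0,0,0],"jaw":2},{"offset":[0,0,0],"delta_rot":[0,0,0],"jaw":1.5},{"offset":[0,0,0],"delta_rot":[0,0,0],"jaw":0.5},{"offset":[0,0,0],"delta_rot":[0,0,0],"jaw":0.5},{"offset":[0,0,0],"delta_rot":[0,0,0],"jaw":0.5},{"offset":[0,0,0],"delta_rot":[0,0,0],"jaw":0.5},{"offset":[0,0,0],"delta_rot":[0,0,0],"jaw":0.5},{"offset":[0,0,0],"delta_rot":[0,0,0],"jaw":0.5}], squeeze=30)

```text
time: 5.83
position: [0.493, -0.137, 0.0596]
tool_rot: [0.908, 0.419, 0.0, 0.0]
ft_force: [1.1, 0.1, 0.5]
grip_width: 0.0122
```

```bash
python3 - <<'E'
from h import *
go([.4928,-.1369,.059],49.5)
E
```

```text
t 5.8333 pos [ 0.493  -0.137   0.0596] F [1.1 0.1 0.5] w 0.0122 yaw 49.53 q6 -1.35
offset cm [-0.01 -0.02  0.06] rot [ 0.01 -0.01  0.03]
```

Gripped at 12.2 mm, with almost no side force. Next I lift it straight up 80 mm.

Call:
drive_tool(plan=[{"offset":[0,0,-0.4],"delta_rot":[0,0,0],"jaw":0.5},{"offset":[0,0,-1.2],"delta_rot":[0,0,0],"jaw":0.5},{"offset":[0,0,-2.5],"delta_rot":[0,0,0],"jaw":0.5},{"offset":[0,0,-4],"delta_rot":[0,0,0],"jaw":0.5},{"offset":[0,0,-5.5],"delta_rot":[0,0,0],"jaw":0.5},{"offset":[0,0,-7],"delta_rot":[0,0,0],"jaw":0.5},{"offset":[0,0,-8],"delta_rot":[0,0,0],"jaw":0.5},{"offset":[0,0,-8],"delta_rot":[0,0,0],"jaw":0.5}])

```text
time: 6.5
position: [0.494, -0.1376, 0.1417]
tool_rot: [0.908, 0.419, 0.001, 0.002]
ft_force: [-0.2, -0.5, -2.2]
grip_width: 0.0118
```

```bash
python3 - <<'E'
from h import *
go([.4928,-.1369,.14],49.5)
n,(y0,y1,x0,x1),f=("side",(165,300,255,415),4.4)
a=camera(n)[:,:,::-1][y0:y1,x0:x1]; cv2.imwrite(f"pics/{n}4z.png",cv2.resize(a,None,fx=f,fy=f,interpolation=cv2.INTER_CUBIC))
o=get_obs();p=o["position"];yx=R.from_quat(o["tool_rot"]).as_matrix();ty=yx[:,1]
ol=-yx[:,0] # outward
for s in(-1,1):
  for dz in (.031,-.027): print(((proj("side",p+ty*.032*s+ol*.006+[0,0,dz])-[255,165]+.5)*4.4).round(1))
E
```

```text
t 6.5 pos [ 0.494  -0.1376  0.1417] F [-0.2 -0.5 -2.2] w 0.0118 yaw 49.54 q6 -1.35
offset cm [-0.03 -0.14  0.17] rot [ 0.24 -0.05  0.04]
[[325.2 213.2]]
[[320.6 325.9]]
[[479.  230.4]]
[[468.1 343.4]]
```

View pics/side4z.png

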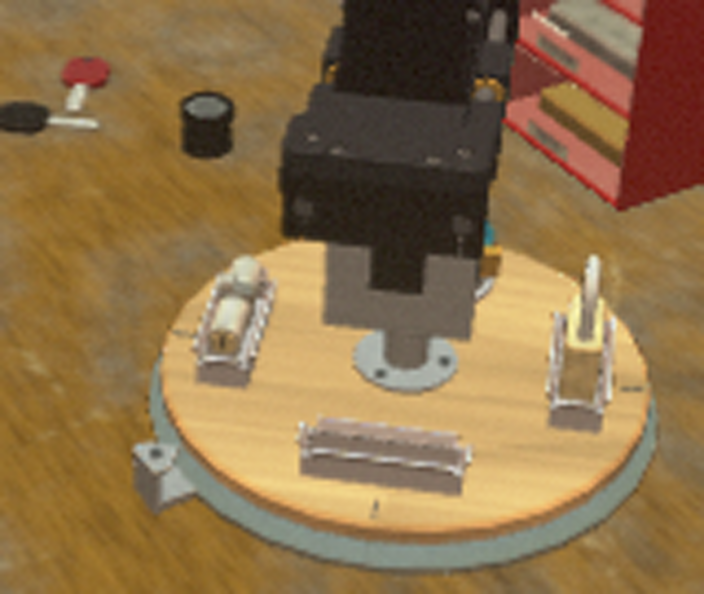

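```bash
python3 - <<'E'
from h import *
A=np.array([.548,-.0723])
for ang in (-130.5,):
  a=np.radians(ang);out=np.array([np.cos(a),np.sin(a),0]);tg=np.array([-np.sin(a),np.cos(a),0])
  C=np.array([*A,0])+.085*out
  for nm,L,h,z in(("floor inside",.0345,0,.032),("front lip",.0345,.0106,.049),("back lip",.0345,-.0106,.049),("front bottom",.0345,.008,.03)):
    for s in(-1,1): print(nm,s,((proj("side",C+tg*L*s+out*h+[0,0,z])-[255,165]+.5)*4.4).round(1)[0])
  print("mark",((proj("side",[*(A+.117*out[:2]),.03])-[255,165]+.5)*4.4).round(1))
im=camera("side")[:,:,::-1][250:285,315:370];cv2.imwrite("pics/cr.png",cv2.resize(im,None,fx=14,fy=14,interpolation=cv2.INTER_CUBIC))
E
```

```text
floor inside -1 [309.8 460.7]
floor inside 1 [459.2 480. ]
front lip -1 [307.1 446.8]
front lip 1 [459.7 466.4]
back lip -1 [314.6 417.7]
back lip 1 [464.4 436.6]
front bottom -1 [306.8 475.2]
front bottom 1 [457.1 494.7]
mark [[374.5 519.7]]
```

View pics/cr.png

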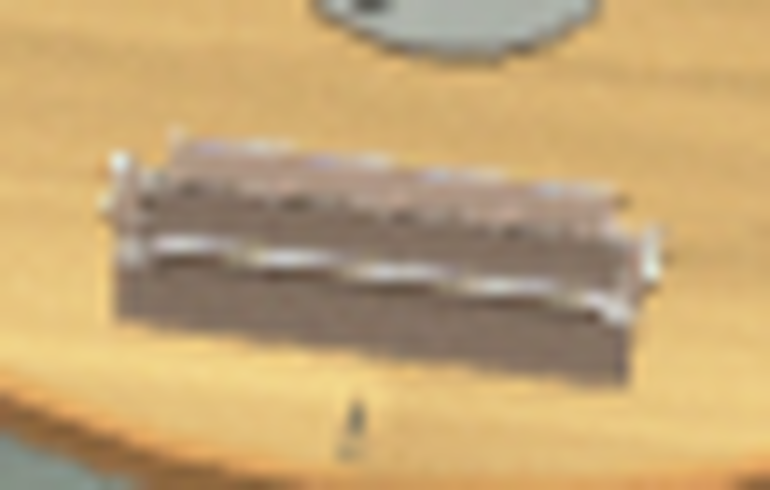

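Call:
drive_tool(plan=[{"offset":[0,0,0],"delta_rot":[0,0,4],"jaw":0.5},{"offset":[0,0,0],"delta_rot":[0,0,10],"jaw":0.5},{"offset":[0,0,0],"delta_rot":[0,0,17],"jaw":0.5},{"offset":[0,0,0],"delta_rot":[0,0,24],"jaw":0.5},{"offset":[0,0,0],"delta_rot":[0,0,31],"jaw":0.5},{"offset":[0,0,0],"delta_rot":[0,0,38],"jaw":0.5},{"offset":[0,0,0],"delta_rot":[0,0,45],"jaw":0.5},{"offset":[0,0,0],"delta_rot":[0,0,52],"jaw":0.5}])

```text
time: 7.27
position: [0.492, -0.1366, 0.1382]
tool_rot: [1.0, -0.025, -0.001, -0.001]
ft_force: [-0.1, 0.1, -3.1]
grip_width: 0.0115
```

Call:
drive_tool(plan=[{"offset":[0,0,0],"delta_rot":[0,0,7],"jaw":0.5},{"offset":[0,0,0],"delta_rot":[0,0,14],"jaw":0.5},{"offset":[0,0,0],"delta_rot":[0,0,21],"jaw":0.5},{"offset":[0,0,0],"delta_rot":[0,0,28],"jaw":0.5},{"offset":[0,0,0],"delta_rot":[0,0,35],"jaw":0.5},{"offset":[0,0,0],"delta_rot":[0,0,42],"jaw":0.5},{"offset":[0,0,0],"delta_rot":[0,0,49],"jaw":0.5},{"offset":[0,0,0],"delta_rot":[0,0,56],"jaw":0.5}])

```text
time: 7.93
position: [0.492, -0.1366, 0.1382]
tool_rot: [0.871, -0.491, -0.002, 0.0]
ft_force: [-0.0, 0.9, -2.7]
grip_width: 0.0116
```

Call:
drive_tool(plan=[{"offset":[0,0,0],"delta_rot":[0,0,7],"jaw":0.5},{"offset":[0,0,0],"delta_rot":[0,0,14],"jaw":0.5},{"offset":[0,0,0],"delta_rot":[0,0,21],"jaw":0.5},{"offset":[0,0,0],"delta_rot":[0,0,28],"jaw":0.5},{"offset":[0,0,0],"delta_rot":[0,0,35],"jaw":0.5},{"offset":[0,0,0],"delta_rot":[0,0,42],"jaw":0.5},{"offset":[0,0,0],"delta_rot":[0,0,49],"jaw":0.5},{"offset":[0,0,0],"delta_rot":[0,0,54],"jaw":0.5}])

```text
time: 8.6
position: [0.492, -0.1366, 0.1383]
tool_rot: [-0.553, 0.833, 0.001, -0.001]
ft_force: [0.5, -0.1, -2.9]
grip_width: 0.0115
```

Call:
drive_tool(plan=[{"offset":[0,0,0],"delta_rot":[0,0,6],"jaw":0.5},{"offset":[0,0,0],"delta_rot":[0,0,11],"jaw":0.5},{"offset":[0,0,0],"delta_rot":[0,0,15],"jaw":0.5},{"offset":[0,0,0],"delta_rot":[0,0,18],"jaw":0.5},{"offset":[0,0,0],"delta_rot":[0,0,18],"jaw":0.5},{"offset":[0,0,0],"delta_rot":[0,0,18],"jaw":0.5},{"offset":[0,0,0],"delta_rot":[0,0,18],"jaw":0.5},{"offset":[0,0,0],"delta_rot":[0,0,18],"jaw":0.5}])

```text
time: 9.27
position: [0.4927, -0.1369, 0.1392]
tool_rot: [-0.419, 0.908, 0.0, -0.0]
ft_force: [0.1, 0.4, -2.4]
grip_width: 0.0116
```

```bash
python3 - <<'E'
from h import *
go([.4928,-.1369,.14],-130.5)
n,(y0,y1,x0,x1),f=("side",(165,300,255,415),4.4)
a=camera(n)[:,:,::-1][y0:y1,x0:x1]; cv2.imwrite(f"pics/{n}5z.png",cv2.resize(a,None,fx=f,fy=f,interpolation=cv2.INTER_CUBIC))
o=get_obs();p=o["position"];yx=R.from_quat(o["tool_rot"]).as_matrix();ty=yx[:,1]
ol=yx[:,0] # outward
for s in(-1,1):
  for dz in (.031,-.027): print(((proj("side",p+ty*.032*s+ol*.006+[0,0,dz])-[255,165]+.5)*4.4).round(1))
E
```

```text
t 9.2667 pos [ 0.4927 -0.1369  0.1392] F [ 0.1  0.4 -2.4] w 0.0116 yaw -130.42 q6 1.79
offset cm [-0.01 -0.01 -0.08] rot [ 0.05 -0.01  0.08]
[[476.9 233.2]]
[[466.1 346.1]]
[[323.2 215.7]]
[[318.7 328.3]]
```

View pics/side5z.png

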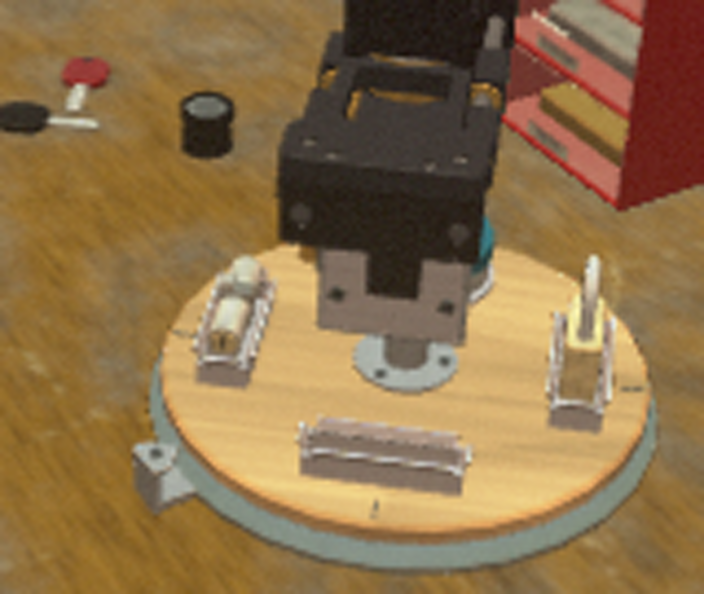

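Call:
drive_tool(plan=[{"offset":[0,0,0.7],"delta_rot":[0,0,0],"jaw":0.5},{"offset":[0,0,1.6],"delta_rot":[0,0,0],"jaw":0.5},{"offset":[0,0,2.6],"delta_rot":[0,0,0],"jaw":0.5},{"offset":[0,0,3.7],"delta_rot":[0,0,0],"jaw":0.5},{"offset":[0,0,4.7],"delta_rot":[0,0,0],"jaw":0.5},{"offset":[0,0,5.5],"delta_rot":[0,0,0],"jaw":0.5},{"offset":[0,0,5.8],"delta_rot":[0,0,0],"jaw":0.5},{"offset":[0,0,5.8],"delta_rot":[0,0,0],"jaw":0.5}])

```text
time: 9.98
position: [0.4923, -0.1367, 0.0803]
tool_rot: [-0.419, 0.908, 0.001, -0.001]
ft_force: [0.6, 0.0, -3.0]
grip_width: 0.0115
```

```bash
python3 - <<'E'
from h import *
go([.4928,-.1369,.0596],-130.5)
n,(y0,y1,x0,x1),f=("side",(165,300,255,415),4.4)
a=camera(n)[:,:,::-1][y0:y1,x0:x1]; cv2.imwrite(f"pics/{n}6z.png",cv2.resize(a,None,fx=f,fy=f,interpolation=cv2.INTER_CUBIC))
go([.4928,-.1369,.0596],-130.5)
E
```

```text
t 9.9833 pos [ 0.4923 -0.1367  0.0803] F [ 0.6  0.  -3. ] w 0.0115 yaw -130.47 q6 1.79
offset cm [-0.02 -0.06  2.07] rot [ 0.14 -0.03  0.03]
t 10.0333 pos [ 0.4927 -0.1369  0.081 ] F [-0.5  0.1 -3. ] w 0.012 yaw -130.47 q6 1.79
offset cm [-0.01 -0.01  2.14] rot [ 0.06 -0.02  0.03]
```

View pics/side6z.png

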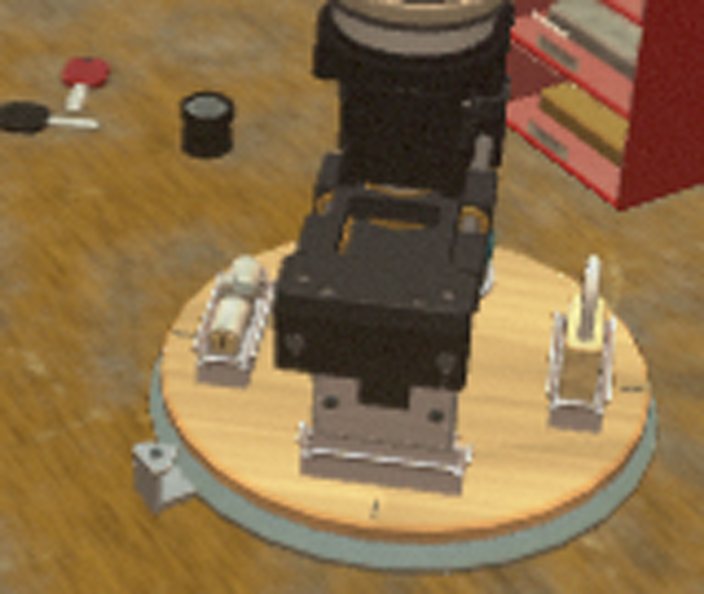

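Call:
drive_tool(plan=[{"offset":[0,0,0.3],"delta_rot":[0,0,0],"jaw":0.5},{"offset":[0,0,0.6],"delta_rot":[0,0,0],"jaw":0.5},{"offset":[0,0,0.9],"delta_rot":[0,0,0],"jaw":0.5},{"offset":[0,0,1.2],"delta_rot":[0,0,0],"jaw":0.5},{"offset":[0,0,1.5],"delta_rot":[0,0,0],"jaw":0.5},{"offset":[0,0,1.8],"delta_rot":[0,0,0],"jaw":0.5},{"offset":[0,0,2.1],"delta_rot":[0,0,0],"jaw":0.5},{"offset":[0,0,2.1],"delta_rot":[0,0,0],"jaw":0.5}])

```text
time: 10.7
position: [0.4926, -0.1368, 0.0599]
tool_rot: [-0.419, 0.908, 0.0, -0.0]
ft_force: [-0.7, 0.9, -2.5]
grip_width: 0.0118
```

```bash
python3 - <<'E'
from h import *
go([.4928,-.1369,.0596],-130.5)
n,(y0,y1,x0,x1),f=("side",(165,300,255,415),4.4)
a=camera(n)[:,:,::-1][y0:y1,x0:x1]; cv2.imwrite(f"pics/{n}7z.png",cv2.resize(a,None,fx=f,fy=f,interpolation=cv2.INTER_CUBIC))
go([.4928,-.1369,.0596],-130.5)
E
```

```text
t 10.7 pos [ 0.4926 -0.1368  0.0599] F [-0.7  0.9 -2.5] w 0.0118 yaw -130.47 q6 1.79
offset cm [-0.01 -0.02  0.03] rot [ 0.06 -0.01  0.03]
t 10.75 pos [ 0.4927 -0.1369  0.0601] F [ 0.4  0.7 -3.4] w 0.0117 yaw -130.47 q6 1.79
offset cm [-0.   -0.01  0.05] rot [ 0.05 -0.01  0.03]
```

View pics/side7z.png

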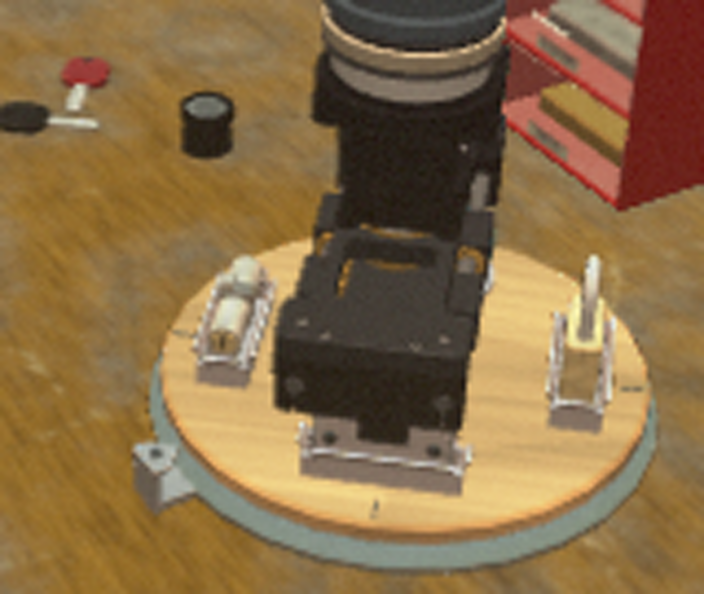

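The lock is down in the slot with no jam: the weight still hangs on the tool and it sits about 0.5 mm above where I gripped it. I'll let go to a small opening.

Call:
drive_tool(plan=[{"offset":[0,0,0.05],"delta_rot":[0,0,0],"jaw":0.5},{"offset":[0,0,0.05],"delta_rot":[0,0,0],"jaw":1.3},{"offset":[0,0,0.05],"delta_rot":[0,0,0],"jaw":1.6},{"offset":[0,0,0.05],"delta_rot":[0,0,0],"jaw":2},{"offset":[0,0,0.05],"delta_rot":[0,0,0],"jaw":3},{"offset":[0,0,0.05],"delta_rot":[0,0,0],"jaw":4},{"offset":[0,0,0.05],"delta_rot":[0,0,0],"jaw":4},{"offset":[0,0,0.05],"delta_rot":[0,0,0],"jaw":4}])

```text
time: 11.42
position: [0.493, -0.137, 0.0601]
tool_rot: [-0.419, 0.908, -0.0, 0.0]
ft_force: [-0.1, 0.0, -0.8]
grip_width: 0.0366
```

Call:
drive_tool(plan=[{"offset":[0,0,-0.5],"delta_rot":[0,0,0],"jaw":4},{"offset":[0,0,-1.5],"delta_rot":[0,0,0],"jaw":4},{"offset":[0,0,-3],"delta_rot":[0,0,0],"jaw":4},{"offset":[0,0,-5],"delta_rot":[0,0,0],"jaw":4},{"offset":[0,0,-7],"delta_rot":[0,0,0],"jaw":4},{"offset":[0,0,-8.5],"delta_rot":[0,0,0],"jaw":4},{"offset":[0,0,-9],"delta_rot":[0,0,0],"jaw":4},{"offset":[0,0,-9],"delta_rot":[0,0,0],"jaw":4}])

```text
time: 12.08
position: [0.494, -0.1375, 0.152]
tool_rot: [-0.419, 0.908, -0.002, 0.001]
ft_force: [0.1, 0.2, 0.5]
grip_width: 0.0394
```

```bash
python3 - <<'E'
from h import *
go([.548,-.0723,.15],-40.5)
n,(y0,y1,x0,x1),f=("side",(165,300,255,415),4.4)
a=camera(n)[:,:,::-1][y0:y1,x0:x1]; cv2.imwrite(f"pics/{n}8z.png",cv2.resize(a,None,fx=f,fy=f,interpolation=cv2.INTER_CUBIC))
go([.548,-.0723,.15],-40.5)
E
```

```text
t 12.0833 pos [ 0.494  -0.1375  0.152 ] F [0.1 0.2 0.5] w 0.0394 yaw -130.46 q6 1.79
offset cm [-8.47  0.12  0.21] rot [ -0.23  -0.15 -89.96]
t 12.1333 pos [ 0.4932 -0.1371  0.1508] F [-0.  -0.4 -0.7] w 0.0401 yaw -130.47 q6 1.79
offset cm [-8.49  0.04  0.09] rot [-9.000e-02 -6.000e-02 -8.997e+01]
```

View pics/side8z.png

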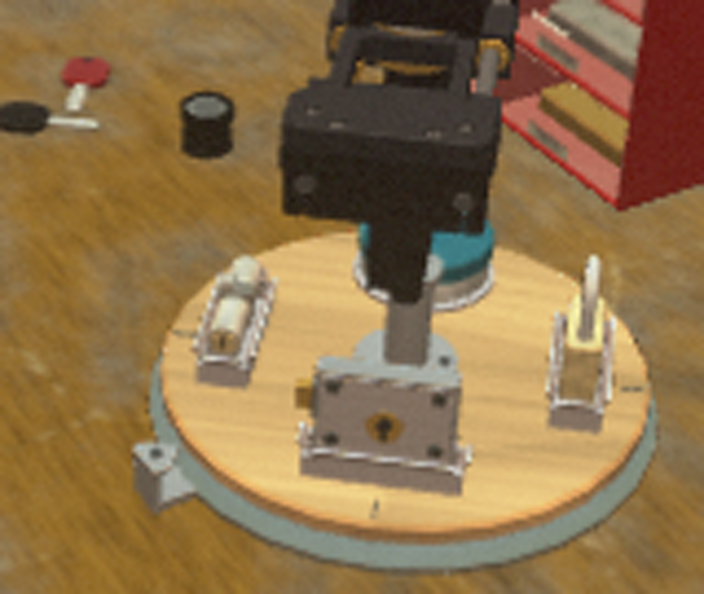

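Call:
drive_tool(plan=[{"offset":[-1,0,0],"delta_rot":[0,0,-6],"jaw":5},{"offset":[-2,0,0],"delta_rot":[0,0,-12],"jaw":5},{"offset":[-3,0,0],"delta_rot":[0,0,-18],"jaw":5},{"offset":[-4,0,0],"delta_rot":[0,0,-24],"jaw":5},{"offset":[-5.2,0,0],"delta_rot":[0,0,-30],"jaw":5},{"offset":[-6.4,0,0],"delta_rot":[0,0,-36],"jaw":5},{"offset":[-7.5,0,0],"delta_rot":[0,0,-42],"jaw":5},{"offset":[-8.5,0,0],"delta_rot":[0,0,-48],"jaw":5}])

```text
time: 12.8
position: [0.5475, -0.0715, 0.1486]
tool_rot: [0.754, -0.657, -0.001, 0.001]
ft_force: [-0.0, -0.8, 1.1]
grip_width: 0.05
```

Call:
drive_tool(plan=[{"offset":[0,0,0],"delta_rot":[0,0,-6],"jaw":5},{"offset":[0,0,0],"delta_rot":[0,0,-13],"jaw":5},{"offset":[0,0,0],"delta_rot":[0,0,-20],"jaw":5},{"offset":[0,0,0],"delta_rot":[0,0,-27],"jaw":5},{"offset":[0,0,0],"delta_rot":[0,0,-34],"jaw":5},{"offset":[0,0,0],"delta_rot":[0,0,-40],"jaw":5},{"offset":[0,0,0],"delta_rot":[0,0,-42],"jaw":5},{"offset":[0,0,0],"delta_rot":[0,0,-42],"jaw":5}])

```text
time: 13.47
position: [0.5471, -0.072, 0.1486]
tool_rot: [0.938, -0.346, -0.002, 0.0]
ft_force: [0.2, 0.2, -0.5]
grip_width: 0.0503
```

```bash
python3 - <<'E'
from h import *
n,(y0,y1,x0,x1),f=("side",(165,300,255,415),4.4)
a=camera(n)[:,:,::-1][y0:y1,x0:x1]; cv2.imwrite(f"pics/{n}9z.png",cv2.resize(a,None,fx=f,fy=f,interpolation=cv2.INTER_CUBIC))
go([.548,-.0723,.08],-40.5)
E
```

```text
t 13.5167 pos [ 0.5473 -0.0721  0.1488] F [ 0.7 -0.2  0.6] w 0.0503 yaw -40.53 q6 0.37
offset cm [ 0.09 -0.04  6.88] rot [ 0.05  0.14 -0.03]
```

View pics/side9z.png

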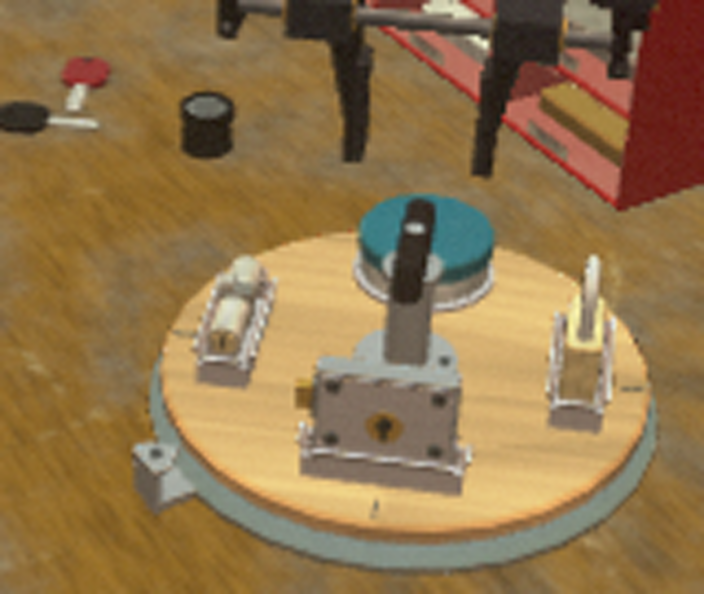

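Call:
drive_tool(plan=[{"offset":[0.1,0,0.8],"delta_rot":[0,0.1,0],"jaw":5},{"offset":[0.1,0,1.8],"delta_rot":[0,0.1,0],"jaw":5},{"offset":[0.1,0,3],"delta_rot":[0,0.1,0],"jaw":5},{"offset":[0.1,0,4.2],"delta_rot":[0,0.1,0],"jaw":5},{"offset":[0.1,0,5.2],"delta_rot":[0,0.1,0],"jaw":5},{"offset":[0.1,0,5.9],"delta_rot":[0,0.1,0],"jaw":5},{"offset":[0.1,0,6.2],"delta_rot":[0,0.1,0],"jaw":5},{"offset":[0.1,0,6.2],"delta_rot":[0,0.1,0],"jaw":5}])

```text
time: 14.18
position: [0.5483, -0.0728, 0.0869]
tool_rot: [0.938, -0.346, -0.0, 0.0]
ft_force: [-0.1, 0.1, 0.7]
grip_width: 0.0499
```

```bash
python3 - <<'E'
from h import *
n,(y0,y1,x0,x1),f=("side",(165,300,255,415),4.4)
a=camera(n)[:,:,::-1][y0:y1,x0:x1]; cv2.imwrite(f"pics/{n}10z.png",cv2.resize(a,None,fx=f,fy=f,interpolation=cv2.INTER_CUBIC))
go([.548,-.0723,.087],-40.5)
E
```

```text
t 14.2333 pos [ 0.5487 -0.0729  0.0876] F [ 0.1 -0.2  0.1] w 0.0503 yaw -40.47 q6 0.37
offset cm [-0.1  -0.    0.06] rot [ 0.01 -0.06  0.03]
```

View pics/side10z.png

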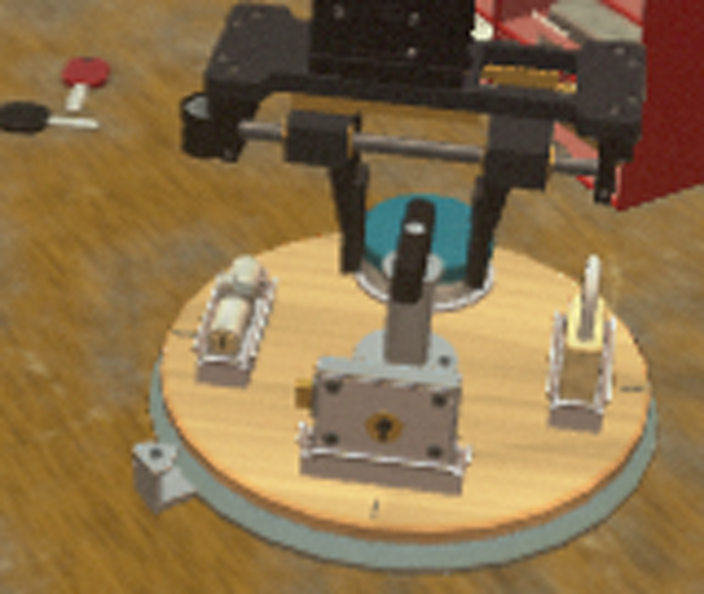

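Call:
drive_tool(plan=[{"offset":[-0.1,0,0],"delta_rot":[0,0,0],"jaw":3},{"offset":[-0.1,0,0],"delta_rot":[0,0,0],"jaw":2},{"offset":[-0.1,0,0],"delta_rot":[0,0,0],"jaw":0.8},{"offset":[-0.1,0,0],"delta_rot":[0,0,0],"jaw":0.8},{"offset":[-0.1,0,0],"delta_rot":[0,0,0],"jaw":0.8},{"offset":[-0.1,0,0],"delta_rot":[0,0,0],"jaw":0.8},{"offset":[-0.1,0,0],"delta_rot":[0,0,0],"jaw":0.8},{"offset":[-0.1,0,0],"delta_rot":[0,0,0],"jaw":0.8}], squeeze=25)

```text
time: 14.9
position: [0.5479, -0.0721, 0.0884]
tool_rot: [0.938, -0.346, 0.001, 0.0]
ft_force: [-1.9, 1.6, 5.8]
grip_width: 0.0136
```

```bash
python3 - <<'E'
from h import *
go([.548,-.0723,.087],-90)
E
```

```text
t 14.9 pos [ 0.5479 -0.0721  0.0884] F [-1.9  1.6  5.8] w 0.0136 yaw -40.47 q6 0.37
offset cm [0.02 0.01 0.14] rot [-3.000e-02 -7.000e-02  4.953e+01]
```

Call:
drive_tool(plan=[{"offset":[0,0,0],"delta_rot":[0,0,1],"jaw":0.8},{"offset":[0,0,0],"delta_rot":[0,0,3],"jaw":0.8},{"offset":[0,0,0],"delta_rot":[0,0,6],"jaw":0.8},{"offset":[0,0,0],"delta_rot":[0,0,9],"jaw":0.8},{"offset":[0,0,0],"delta_rot":[0,0,12],"jaw":0.8},{"offset":[0,0,0],"delta_rot":[0,0,15],"jaw":0.8},{"offset":[0,0,0],"delta_rot":[0,0,18],"jaw":0.8},{"offset":[0,0,0],"delta_rot":[0,0,21],"jaw":0.8}])

```text
time: 15.57
position: [0.5475, -0.0717, 0.0884]
tool_rot: [0.859, -0.512, 0.0, 0.0]
ft_force: [-3.1, 2.5, 5.8]
grip_width: 0.0138
```

Call:
drive_tool(plan=[{"offset":[0,0,0],"delta_rot":[0,0,3],"jaw":0.8},{"offset":[0,0,0],"delta_rot":[0,0,6],"jaw":0.8},{"offset":[0,0,0],"delta_rot":[0,0,9],"jaw":0.8},{"offset":[0,0,0],"delta_rot":[0,0,12],"jaw":0.8},{"offset":[0,0,0],"delta_rot":[0,0,15],"jaw":0.8},{"offset":[0,0,0],"delta_rot":[0,0,18],"jaw":0.8},{"offset":[0,0,0],"delta_rot":[0,0,21],"jaw":0.8},{"offset":[0,0,0],"delta_rot":[0,0,24],"jaw":0.8}])

```text
time: 16.23
position: [0.5473, -0.0711, 0.0884]
tool_rot: [0.733, -0.68, -0.0, -0.0]
ft_force: [-2.1, 4.7, 7.3]
grip_width: 0.0138
```

Call:
drive_tool(plan=[{"offset":[0,0,0],"delta_rot":[0,0,1.5],"jaw":0.8},{"offset":[0,0,0],"delta_rot":[0,0,2.5],"jaw":0.8},{"offset":[0,0,0],"delta_rot":[0,0,3],"jaw":0.8},{"offset":[0,0,0],"delta_rot":[0,0,3],"jaw":0.8},{"offset":[0,0,0],"delta_rot":[0,0,3],"jaw":0.8},{"offset":[0,0,0],"delta_rot":[0,0,3],"jaw":0.8},{"offset":[0,0,0],"delta_rot":[0,0,3],"jaw":0.8},{"offset":[0,0,0],"delta_rot":[0,0,3],"jaw":0.8}])

```text
time: 16.9
position: [0.5473, -0.071, 0.0884]
tool_rot: [0.716, -0.698, -0.0, -0.0]
ft_force: [-1.8, 4.6, 6.3]
grip_width: 0.0139
```

```bash
python3 - <<'E'
from h import *
for n,(y0,y1,x0,x1),f in (("side",(165,300,255,415),4.4),("top",(170,300,260,400),4.6)):
    a=camera(n)[:,:,::-1][y0:y1,x0:x1]; cv2.imwrite(f"pics/{n}11z.png",cv2.resize(a,None,fx=f,fy=f,interpolation=cv2.INTER_CUBIC))
go([.548,-.0723,.088],-88.8)
E
```

```text
t 17.0 pos [ 0.5474 -0.0711  0.0884] F [-2.7  3.7  7.5] w 0.0137 yaw -88.52 q6 1.21
offset cm [ 0.12 -0.06  0.04] rot [0.   0.04 0.28]
```

View pics/side11z.png

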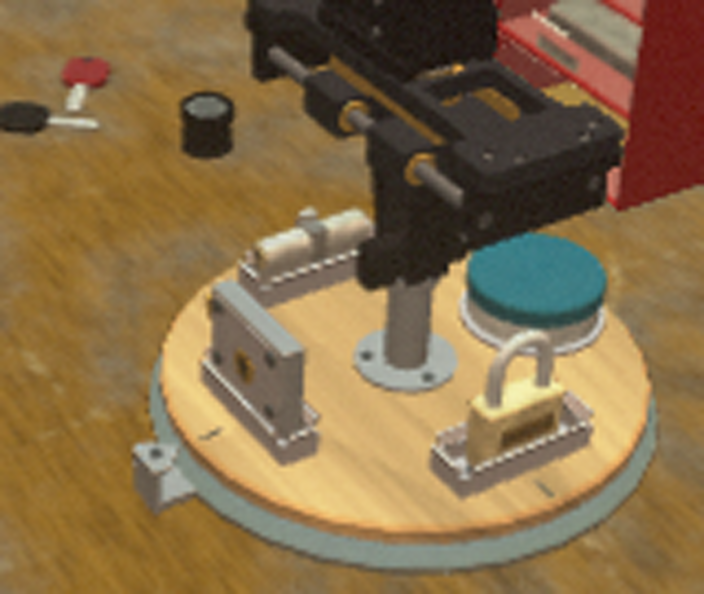

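View pics/top11z.png

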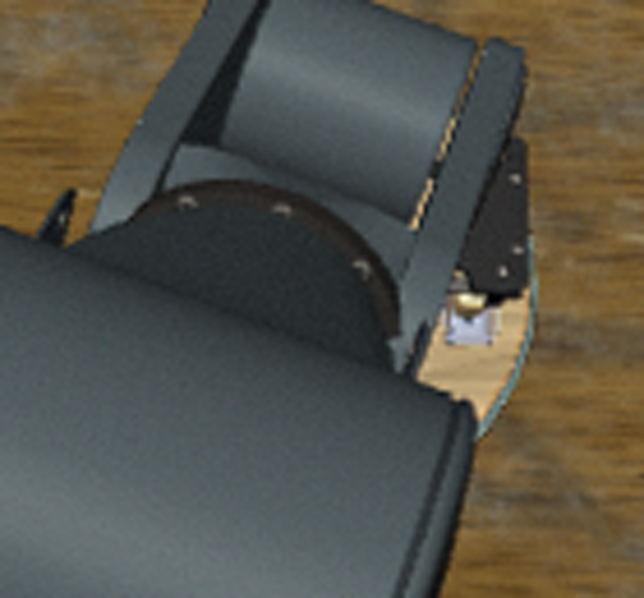

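```bash
python3 - <<'E'
from h import *
a=camera("side")[:,:,::-1][220:288,278:338]; cv2.imwrite("pics/pt.png",cv2.resize(a,None,fx=8.7,fy=8.7,interpolation=cv2.INTER_CUBIC))
b=cv2.imread("pics/top0.png")[270:300,310:350]; cv2.imwrite("pics/pt0.png",cv2.resize(b,None,fx=16,fy=16,interpolation=cv2.INTER_CUBIC))
Z=lambda x,y:((x+.5)/4.4+255-.5,(y+.5)/4.4+165-.5)
A=np.array([.548,-.0723])
for nm,p in (("mark",(210,434)),("pad",(544,489)),("hole",(157,453))):
    P=plane("side",[Z(*p)],.03)[0];d=P[:2]-A;print(nm,P,np.hypot(*d),np.degrees(np.arctan2(d[1],d[0])))
# predict: for base yaw 0/1.5 pointer tip and mark, in pt.png coords
for yw in(0,1.5):
  for r in(.117,.128,.147):
    t=np.radians(180+yw);print(yw,r,((proj("side",[A[0]+r*np.cos(t),A[1]+r*np.sin(t),.03])-[278,220]+.5)*8.7).round(0),((proj("top",[A[0]+r*np.cos(t),A[1]+r*np.sin(t),.03])-[310,270]+.5)*16).round(0))
E
```

```text
mark [ 0.43701226 -0.07370179  0.03      ] 0.11099659145361404 -179.2763861798811
pad [ 0.55077193 -0.18208595  0.03      ] 0.10982093927587953 -88.55367569023078
hole [ 0.40895876 -0.07391406  0.03      ] 0.13905060655297413 -179.33491106146892
0 0.117 [[191. 385.]] [[267. 112.]]
0 0.128 [[150. 400.]] [[265. 183.]]
0 0.147 [[ 78. 425.]] [[262. 306.]]
1.5 0.117 [[197. 392.]] [[287. 112.]]
1.5 0.128 [[157. 408.]] [[287. 183.]]
1.5 0.147 [[ 86. 434.]] [[287. 307.]]
```

View pics/pt.png

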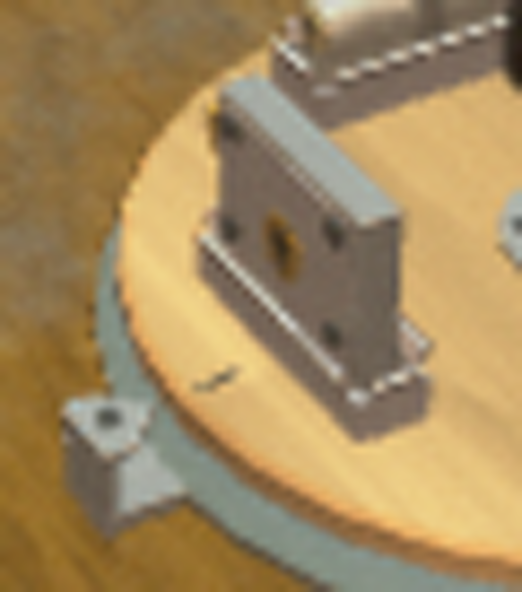

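View pics/pt0.png

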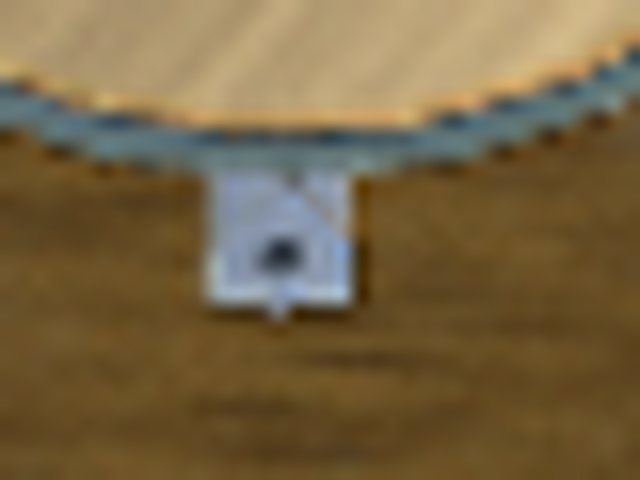

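```bash
python3 - <<'E'
from h import *
A=np.array([.548,-.0723,0])
t=np.radians(181.2);out=np.array([np.cos(t),np.sin(t),0]);tg=np.array([-np.sin(t),np.cos(t),0])
for nm,r,s,z in(("top out R",.091,.032,.09),("top out L",.091,-.032,.09),("top in R",.079,.032,.09),("top in L",.079,-.032,.09),("keyhole",.091,0,.061)):
    print(nm,((proj("side",A+out*r+tg*s+[0,0,z])-[278,220]+.5)*8.7).round(0))
o=get_obs();print(o["joint_velocities"].round(4),o["ft_force"],o["grip_width"],o["time"])
cv2.imwrite("pics/topf.png",camera("top")[:,:,::-1])
E
```

```text
top out R [[367. 226.]]
top out L [[224.  84.]]
top in R [[412. 210.]]
top in L [[267.  69.]]
keyhole [[292. 253.]]
[ 0.      0.001  -0.0021  0.0008 -0.0011  0.0006] [-2.02259232  4.53033384  6.52888739] 0.014016506165025488 17.05
```

View pics/topf.png

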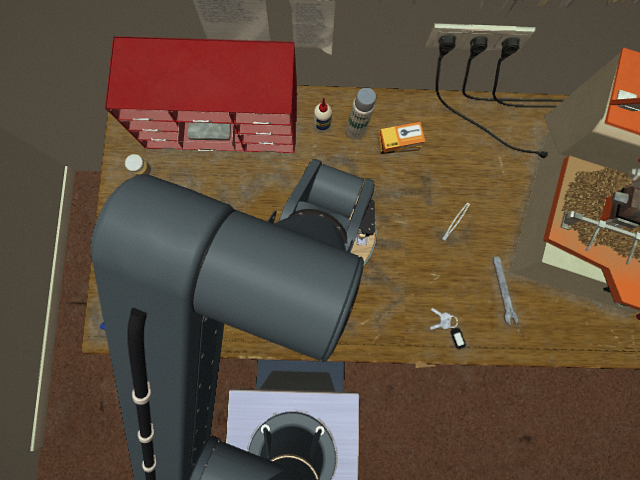

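```bash
python3 - <<'E'
import cv2,numpy as np
a=cv2.imread("pics/side1z.png")[330:510,280:490];b=cv2.imread("pics/side9z.png")[330:510,280:490]
cv2.imwrite("pics/cmp.png",cv2.resize(np.hstack([a,b]),None,fx=1.9,fy=1.9,interpolation=cv2.INTER_CUBIC))
for n in(1,9):
    g=cv2.cvtColor(cv2.imread(f"pics/side{n}z.png"),cv2.COLOR_BGR2GRAY).astype(float)
    for x in(340,360,380,440): 
        c=g[330:480,x-4:x+5].mean(1);d=np.diff(c);i=np.argsort(-abs(d))[:6];print(n,x,sorted((int(k)+330,int(d[k])) for k in i))
E
```

```text
1 340 [(369, -10), (370, -11), (371, -11), (456, -12), (457, -12), (458, -10)]
1 360 [(373, -17), (451, 20), (452, 20), (456, -22), (457, -25), (458, -21)]
1 380 [(455, 16), (456, 17), (457, 13), (460, -19), (461, -24), (462, -22)]
1 440 [(356, -10), (380, -11), (381, -13), (382, -14), (383, -13), (384, -10)]
9 340 [(374, -9), (375, -10), (455, -9), (456, -11), (457, -11), (458, -10)]
9 360 [(451, 17), (452, 18), (455, -13), (456, -22), (457, -24), (458, -20)]
9 380 [(378, -12), (456, 13), (460, -18), (461, -22), (462, -20), (463, -13)]
9 440 [(355, -10), (356, -11), (392, -12), (393, -13), (394, -10), (459, 10)]
```

View pics/cmp.png

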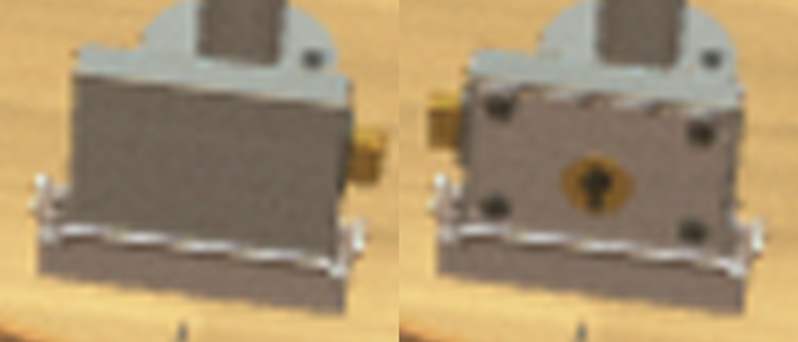

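```bash
python3 - <<'E'
from rig import *
print(hand_in()); o=get_obs(); print(o["time"],o["grip_width"],o["ft_force"])
E
```

```text
the job is handed in; nothing more can be done
None
the job is handed in; nothing more can be done
```

The cabinet lock is back fully down in its cradle with the screwed cover facing outward, and the turntable stands at the pointer. I handed the job in at about 17 s with the gripper closed on the hub handle and holding.

I lifted the lock out, gave it a half turn about the vertical above the cradle, lowered it back in and let go. Then I gripped the handle and turned the turntable about 48° to the pointer.

**Last checks:**
- **Alignment:** the deck is at about +0.7° to +1.5° and the pointer at about +0.5° to +1.5°. They agree to about 1°, inside the 5° limit.
- **Grip:** the jaws are closed on the handle at 13.8 mm, with a 25 N squeeze set. The wrist force is about 8 N, and the arm is still.
- **Lock seating:** before and after pictures from the side camera, with the turntable not yet turned, show the lock at the same depth to about one pixel. It is centred along the slot.
- **Other items:** the padlock and lock cylinder stand upright in the final side picture. The arm passed well above the tools on the worktop and did not touch any of them, but not all of them were visible in the last pictures.

**Small disagreements:**
- After the turn, the lock's keyhole and top corner showed about one pixel (roughly 2 mm) up and to the left of where I predicted. I put this down to the calibration and slot play, and did not correct it.
- The final top picture was mostly blocked by the arm, so the seating and alignment checks rest on the side camera and the earlier top view.

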